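Feed a steel offcut through a guide jig to its end stop

TASK

Lay the steel offcut on the jig's loading plate in line with the guide channel, then take the wooden push stick and feed the offcut with it under the brass hold-down wheel until it is fully home on the end stop's screw, and press it there for a moment with about 10 N (never more than 20 N, and do not shift the stop). Then draw the stick out and stand it back on the bench on its sole, clear of the jig, leaving the offcut home and everything else where it was.

Things in the scene. Friction and masses are not known exactly. Their poses are not given: they have to be found in the camera images.
- jig: Guide jig fixed to the bench: aluminium base plate 230 (x) x 70 (y) x 8 mm, from x = -105 to +125 mm. Origin on the bench, on the channel's centre line; +x is the feed direction, z up. From x = -105 to -40 mm its top (z = 8 mm) is the open loading plate. Channel and stop follow; tallest part 68 mm.
- channel_mouth (a point): Start of the guide channel, on the plate top, at x = -15 mm in the jig's frame, axes as the jig's. Steel walls 9 mm high and 13 mm apart run from here 70 mm along +x; in the 21 mm before it two fences funnel from about 35 mm wide. Brass bridges cross the first and last 13 mm of the channel, undersides 9 mm over the plate.
- wheel (a point): Lowest point of the 40 mm brass hold-down wheel in mid-channel (x = +20 mm in the jig's frame), 3.8 mm over the plate. It does not turn but gives upward on a spring and presses on the offcut with about 2 N: expect some newtons of drag, with a peak when the offcut's nose first lifts it. It keeps the offcut in place afterwards.
- stop_face (a point): Foot of the end stop's front face, on the plate top, in the feed line; axes as the jig's. The stop is a steel block 22 x 30 x 18 mm with a black knob, clamped at x = +78 to +86 mm in the jig's frame. From its face a brass screw, 10 mm thick, projects 4 to 14 mm towards the channel (differs each time): the offcut, fed towards +x, is home on the screw's nose. It is stiff.
- push_stick: Wooden push stick, 80 g, standing. Origin: centre of the handle's sole; +x along the blade. Handle: foot 40 (x) x 24 (y) x 14 mm, grip above it 34 (x) x 18 (y) mm up to z = 57 mm, taken across y from above. Blade 9 mm wide, z = 0 to 6 mm, blunt end at x = 90 mm; it passes under the bridges with 3 mm of play, the stick riding at plate height.
- end_stop: The end stop block with its screw; origin and axes as stop_face. The nose of the screw, a flat disc 10 mm across centred 7.5 mm over the plate, is what the offcut meets; how far it projects is set anew each time and is not reported.
- steel_strip: The small part: dark steel offcut, 9 mm wide (x) x 70 mm long (y) x 5 mm thick, 30 g, lying flat on the bench. Origin: centre of its underside. Either end may go first.
- stick_tip (a point): Centre of the blunt end of the push stick's blade, 90 mm ahead of its origin, 3 mm above the sole.
- solder_tin: Bystander: round pale tin, 49 mm across, 20 mm high, at the back. Origin under its centre.
- turned_disc: Bystander: round wooden disc, 96 mm across, 18 mm high, at the front. Origin under its centre.

How it is judged:
On the way, in this order (a step that is already met when the one before it is completed fails the run):
1. the offcut lies flat on the loading plate in line with the channel, let go, its nose not yet past the first bridge (x of steel_strip in the frame of jig between -0.1 and -0.037 m and y of steel_strip in the frame of jig between -0.012 and 0.012 m and z of steel_strip in the frame of jig between 0.006 and 0.012 m and angle between the y axis of steel_strip and the x axis of jig, either way round below 0.35 rad and contact force between the fingers and steel_strip below 0.1 N), for 0.2 s.
2. the push stick presses the offcut against the end stop's screw with more than 5 N for 0.3 s, the fingers not touching the offcut (contact force between steel_strip and end_stop above 5 N and contact force between push_stick and steel_strip above 5 N and contact force between the fingers and steel_strip below 0.1 N), for 0.3 s.
At the end, for the whole second after the job is handed in: The offcut lies flat in the channel, in line within 0.12 rad and 5 mm, its nose within the screw's range, 2 to 16 mm before the end stop's face, at rest; the push stick stands on its sole on the bench (within 4 mm of the bench, upright within 0.1 rad), at rest and not touching the jig (x of steel_strip in the frame of stop_face between -0.051 and -0.037 m and y of steel_strip in the frame of stop_face between -0.005 and 0.005 m and angle between the y axis of steel_strip and the x axis of jig, either way round below 0.12 rad and z of steel_strip in the frame of jig below 0.011 m and linear speed of each of steel_strip, push_stick below 0.01 m/s and height (world z) of push_stick between -0.004 and 0.004 m and angle between push_stick's own z axis and vertical below 0.1 rad and contact force between push_stick and jig below 0.1 N).
It fails at once if the offcut is pressed against the end stop's screw with more than 20 N (contact force between steel_strip and end_stop above 20 N).
It fails at once if the end stop is shifted by more than 2 mm (distance of stop_face from where it was at the start of the episode above 0.002 m).
It fails at once if the round tin or the wooden disc is moved by more than 20 mm (distance of any of solder_tin, turned_disc from where it was at the start of the episode above 0.02 m).
It also fails if it takes over 72 s, if anything falls off the work surface, if the arm or the gripper's body presses on something with over 40 N, if the wrist force passes 120 N, or if a joint passes its speed limit or range.

ROBOT

A 6-joint arm with a two-finger parallel gripper is mounted at the origin on a cart in front of the work surface, level with it; the furniture and walls round the work are solid. World frame = base frame: x ahead of the robot, y to its left, z up, the work surface at z = 0. Lengths are in m, angles in rad, forces in N, time in s.
With the tool pointing down it reaches from about 0.35 to 0.875 m from the base axis. Payload 4.2 kg.
Tool frame: the origin (TCP) lies at the very end of the fingers, on their centre line; the grasp point (between the pads) lies 19 mm behind it (robot.grip_depth is the z of the grasp point in the tool frame, in m); z points along the fingers, y is the direction in which the jaws open and shut (so a half turn about z gives the same grasp; the last joint's range is limited). The gripper opens to 87 mm and grips with 3 to 60 N. Pads are 19 mm wide; open, the fingers measure 117 mm over their backs; the gripper's body (75 mm by 190 mm) begins 51 mm behind the grasp point.
Start: joints at [-0.858, 0.385, 0.008, 0, -1.194, -0.259], TCP at [0.274, -0.562, 0.223] pointing down, gripper open.
Joint ranges: [-3.14, 3.14], [-1.21, 2.06], [-1.07, 1.41], [-3.16, 2.05], [-2.99, -0.16], [-3.1, 3.1]. Speed limits (rad/s): [2.79, 2.79, 3.14, 3.14, 3.14, 3.14].

INTERFACE

Orientations are given as [roll, pitch, yaw] about the fixed x, y, z axes, in that order (R = Rz(yaw) Ry(pitch) Rx(roll)).
In Python, from bench import robot gives the robot as it stands.
- The arm moves only by the tool arm_command, never from a script. Its argument "steps" is text: rows parted by semicolons, each of 4 numbers parted by spaces: the shift along the tool's x, y, z as a fraction of full scale, then the turn about the tool's z as a fraction of full scale. In form: x y z yaw; .... A call has 1 to 8 rows; each row shifts and turns the commanded pose from where the row before left it, along the tool's axes as they then stand; what a row does not reach is not made up. Full scale, the value 1, is 300 mm for a shift and pi rad for a turn. A row lasts 1/8 s, in which the tool goes at most 62.5 mm and 10.7 degrees, less where a joint would pass 70% of its speed; a pose out of reach is approached as far as the arm can. A call with a number of a shift or a turn outside -1 to 1 is refused whole. A call with a gripper value outside its range is refused whole. "hand" is the gripper command: -1 is fully open, 1 is shut, values between are in proportion, set as the call begins (left out, the last holds). The fingers move at their own pace and stop on an object; "newtons" is the grip in N (left out, the last holds). Time passes only in rows, so rows that do not move let the fingers close. It gives the time, the measured TCP pose, the force and the opening at its end, in the units of the state.
- robot.get_obs(): the state, without advancing time (a new reading comes with each control period).
- robot.camera(name): name is "scene" or "top" or "wrist"; returns the picture (480x640x3 uint8, red, green, blue); there is no depth.
- robot.camera_info(name): a dict with "camera_matrix" (3x3 intrinsics, pixels), "R" (3x3) and "t" (3): a world point X has camera coordinates R X + t; the wrist camera has in their place "tool_from_camera" (4x4, takes a point from camera to tool coordinates, whose origin is the TCP and whose axes are the flange's). Camera axes: x right, y down, z forward; pixel columns grow to the right and rows downward; lengths in m; the calibration is good to about 2 mm. A picture is of the moment at which its call begins: read the wrist's pose just before it. camera_info takes no time and is no camera call.
- robot.sign_off(): hands the job in, once; it reports no verdict.
The state is a dict: "clock": time; "joints": joint angles; "joint_velocities": joint speeds; "effort": joint torques, N m; "eef_pos": TCP position; "eef_rot": TCP orientation; "wrist_force": force on the tool from outside, world axes, zero at the start; "moment": the same for the moment, N m; "finger_gap": finger opening in m.
Only numpy, scipy, OpenCV 4.12 (cv2) and the standard library are available. Lean on these libraries where they do the work, as an engineer would, in place of code of your own. Each camera call takes 0.05 s, during which the arm holds its last target.

## Working session

There is one attempt and no reset: what is moved stays moved. The work goes in short steps, Python scripts to look and compute and a tool call to move; the robot and the scene stay as the last step left them, time stands still between calls to the robot, and variables do not carry over. Pictures are saved under pics/ and viewed, and the job is handed in when it is done.

Besides the shell and the picture viewer there is one more tool, called after "Call:" by a JSON object that holds its "api" and its "payload", one argument or row to a line. arm_command: Moves the arm, as the interface text tells. Shift numbers are shares of 300 mm and turn numbers shares of pi rad, none past 1 either way. Its arguments: {"type":"object","properties":{"steps":{"type":"string"},"hand":{"type":"number"},"newtons":{"type":"number"}},"required":["steps"]}

```bash
ls; mkdir -p pics; python3 - <<'E'
from bench import robot
import cv2,numpy as np
print(robot.get_obs(), robot.grip_depth)
for n in ["scene","top"]:
    im=robot.camera(n); cv2.imwrite(f"pics/{n}0.png",im[:,:,::-1]); np.save(f"pics/{n}0.npy",im)
    print(n,robot.camera_info(n))
print(robot.camera_info("wrist"))
E
```

```text
pics
{'clock': 0.0, 'joints': array([-8.58440084e-01,  3.85596715e-01,  6.63868695e-03, -5.35524087e-04,
       -1.19398242e+00, -2.58579144e-01]), 'joint_velocities': array([-0.00144138,  0.00032443, -0.001368  , -0.00087351,  0.00113322,
       -0.00058651]), 'effort': array([ 8.56042407e-04, -3.90663993e+01,  1.87413025e+01,  4.21990246e+00,
        1.10645496e-02, -2.05721958e-04]), 'eef_pos': array([ 0.27373242, -0.56120569,  0.22143497]), 'eef_rot': array([ 3.13939255e+00, -6.72905847e-05, -2.68801307e+00]), 'wrist_force': array([-0.5478395 , -1.17183029, -0.71323598]), 'moment': array([ 0.00392386, -0.06295837, -0.01755505]), 'finger_gap': 0.08706574930669676} -0.0187
scene {'camera_matrix': array([[460.24479228,   0.        , 320.0421171 ],
       [  0.        , 460.24479228, 236.55035913],
       [  0.        ,   0.        ,   1.        ]]), 'R': array([[ 0.4416915 , -0.89694767, -0.01983663],
       [-0.67743519, -0.31893587, -0.66284347],
       [ 0.5882093 ,  0.30621036, -0.74849518]]), 't': array([-0.40685212,  0.27385906,  0.6816112 ])}
top {'camera_matrix': array([[550
[... 182 characters left out ...]
  0.00397432],
       [-0.9930478 ,  0.01380126, -0.1168999 ],
       [ 0.11683207, -0.00562587, -0.99313575]]), 't': array([-0.23580505,  0.47441126,  0.84322864])}
{'camera_matrix': array([[395.40838062,   0.        , 319.2554372 ],
       [  0.        , 395.40838062, 239.53113106],
       [  0.        ,   0.        ,   1.        ]]), 'tool_from_camera': array([[ 9.73767442e-04, -9.59762764e-01, -2.80810414e-01,
         7.72303025e-02],
       [ 9.99999354e-01,  1.09934748e-03, -2.89682877e-04,
        -5.07129181e-04],
       [ 5.86735061e-04, -2.80809950e-01,  9.59763214e-01,
        -1.61734120e-01],
       [ 0.00000000e+00,  0.00000000e+00,  0.00000000e+00,
         1.00000000e+00]])}
```

View pics/top0.png

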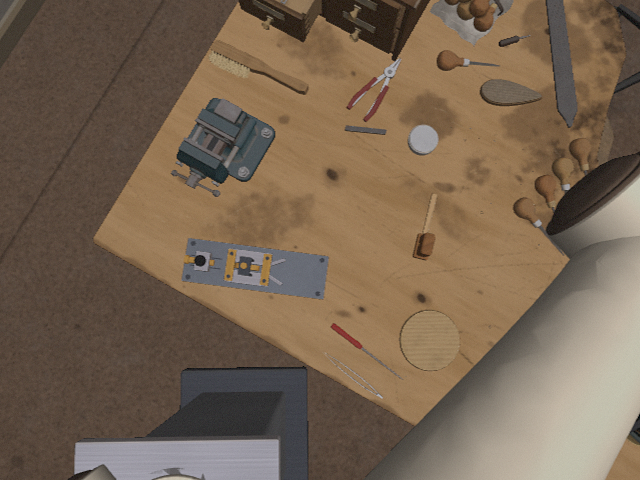

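View pics/scene0.png

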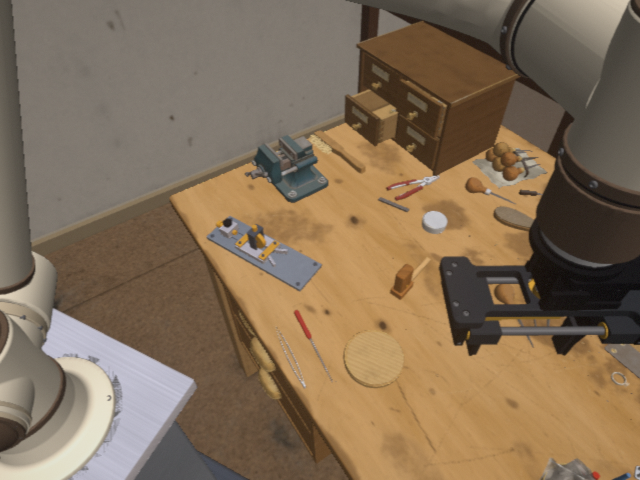

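The top view shows the jig at about (255,268) feeding to the left, the strip at (365,130), the stick at (425,235) with its blade pointing up, the tin at (423,139) and the disc at (430,340). I'll measure these next.

```bash
cat > h.py <<'E'
import numpy as np, cv2
from bench import robot
from scipy.spatial.transform import Rotation as Ro
def ray(n,uv,z,info=None,wp=None):
    i=info or robot.camera_info(n); K=i["camera_matrix"]
    uv=np.atleast_2d(np.asarray(uv,float))
    d=np.c_[uv,np.ones(len(uv))]@np.linalg.inv(K).T
    if n=="wrist":
        T=wp@i["tool_from_camera"]; d=d@T[:3,:3].T; c=T[:3,3]
    else:
        R=i["R"]; d=d@R; c=-R.T@i["t"]
    return c+d*((z-c[2])/d[:,2])[:,None]
def tool(o=None):
    o=o or robot.get_obs(); T=np.eye(4); T[:3,:3]=Ro.from_euler("xyz",o["eef_rot"]).as_matrix(); T[:3,3]=o["eef_pos"]; return T
def proj(n,X,wp=None):
    i=robot.camera_info(n);X=np.atleast_2d(X)
    if n=="wrist":
        T=np.linalg.inv(wp@i["tool_from_camera"]); c=X@T[:3,:3].T+T[:3,3]
    else: c=X@i["R"].T+i["t"]
    p=c@i["camera_matrix"].T; return p[:,:2]/p[:,2:]
E
python3 - <<'E'
from h import *
im=np.load("pics/top0.npy"); 
def crop(x0,y0,x1,y1,s,name):
    cv2.imwrite(name,cv2.resize(im[y0:y1,x0:x1,::-1],None,fx=s,fy=s,interpolation=cv2.INTER_CUBIC))
crop(170,225,340,310,4.5,"pics/c_jig.png"); 
a=im[110:270,335:455]; cv2.imwrite("pics/c_obj.png",cv2.resize(a[:,:,::-1],None,fx=3.7,fy=3.7,interpolation=cv2.INTER_CUBIC))
hsv=cv2.cvtColor(im,cv2.COLOR_RGB2HSV)
for n,(u,v) in dict(strip=(365,130),jig=(300,275),jig2=(215,270),bench=(330,220),foot=(426,245),blade=(431,210)).items(): print(n,im[v,u],hsv[v,u])
E
```

```text
strip [90 88 86] [15 11 90]
jig [105 105 114] [120  20 114]
jig2 [101 103 111] [114  23 111]
bench [157 125  88] [ 16 112 157]
foot [110  76  47] [ 14 146 110]
blade [173 141 104] [ 16 102 173]
```

View pics/c_jig.png

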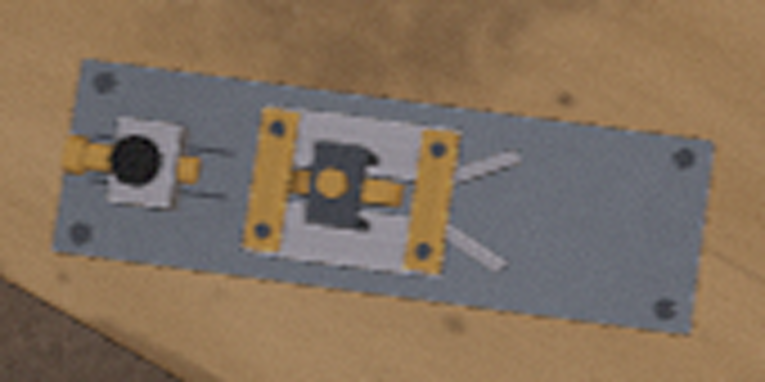

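View pics/c_obj.png

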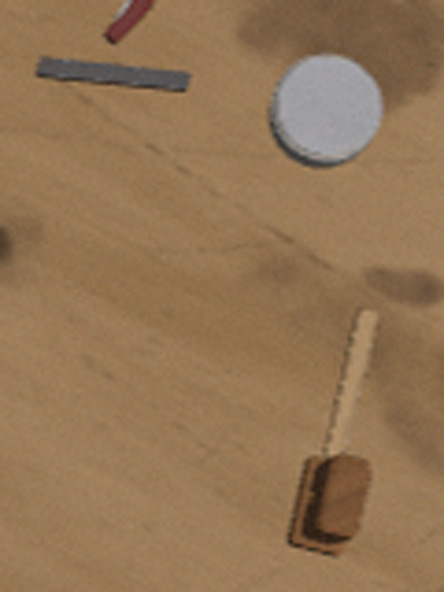

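```bash
python3 - <<'E'
from h import *
im=np.load("pics/top0.npy"); hsv=cv2.cvtColor(im,cv2.COLOR_RGB2HSV)
def reg(m,x0,y0,x1,y1):
    k=np.zeros(m.shape,np.uint8); k[y0:y1,x0:x1]=m[y0:y1,x0:x1]; return k
grey=((hsv[...,1]<60)&(hsv[...,2]<175)).astype(np.uint8)
s=reg(grey,340,118,392,142); c=max(cv2.findContours(s,0,2)[0],key=cv2.contourArea)
r=cv2.minAreaRect(c); print("strip",r, cv2.contourArea(c)); P=ray("top",cv2.boxPoints(r),0.005); print(P.round(4),"centre",P.mean(0).round(4))
ys,xs=np.nonzero(s); Q=ray("top",np.c_[xs,ys],.005)[:,:2]; m=Q.mean(0); w,v=np.linalg.eigh(np.cov((Q-m).T)); print("strip mean",m.round(4),"len",(12*w[1])**.5,"ang",np.degrees(np.arctan2(v[1,1],v[0,1])))
def cc(p,x0,y0,s): return (np.array(p,float)+.5)/s-.5+[x0,y0]
# jig corners
j=ray("top",cc([(82,60),(713,141),(690,333),(54,252)],170,225,4.5),0.008); 
print("jig corners",j.round(4)); c=j.mean(0); print("ctr",c, "lens",np.linalg.norm(j[0]-j[1]),np.linalg.norm(j[1]-j[2]))
ax=(j[0]+j[3]-j[1]-j[2])[:2]; ax/=np.linalg.norm(ax); o=c[:2]-0.010*ax; print("jig yaw",np.degrees(np.arctan2(ax[1],ax[0])),"origin",o)
# stick: blade z=6mm: tip corners & root; grip top
b=ray("top",cc([(361,309),(377,312)],335,110,3.7),0.006); print("tip",b.round(4))
g=ray("top",cc([(330,455),(371,458),(357,540),(316,530)],335,110,3.7),0.057); print("grip top",g.round(4),g.mean(0))
f=ray("top",cc([(290,543),(337,553),(305,458)],335,110,3.7),0.014); print("foot",f.round(4))
t=ray("top",cc([(328,107)],335,110,3.7),0.02);print("tin",t)
d=ray("top",[(430,340)],.018);print("disc",d)
E
```

```text
strip ((365.1089172363281, 129.41090393066406), (40.099998474121094, 4.776178359985352), 5.710593223571777) 148.0
[[ 0.6451 -0.2732  0.005 ]
 [ 0.6532 -0.2742  0.005 ]
 [ 0.6455 -0.3404  0.005 ]
 [ 0.6374 -0.3394  0.005 ]] centre [ 0.6453 -0.3068  0.005 ]
strip mean [ 0.6452 -0.3068] len 0.06661554961679406 ang 83.39851442180489
jig corners [[ 0.4676 -0.0159  0.008 ]
 [ 0.4352 -0.2422  0.008 ]
 [ 0.3671 -0.233   0.008 ]
 [ 0.3989 -0.007   0.008 ]]
ctr [ 0.41719525 -0.12453348  0.008     ] lens 0.22852418272853356 0.0687698343559178
jig yaw 81.91785648641962 origin [ 0.41578932 -0.13443416]
tip [[ 0.5361 -0.4143  0.006 ]
 [ 0.5346 -0.4213  0.006 ]]
grip top [[ 0.4653 -0.3891  0.057 ]
 [ 0.4638 -0.406   0.057 ]
 [ 0.4299 -0.399   0.057 ]
 [ 0.4343 -0.3822  0.057 ]] [ 0.44833076 -0.39406382  0.057     ]
foot [[ 0.4321 -0.3782  0.014 ]
 [ 0.4275 -0.3984  0.014 ]
 [ 0.4691 -0.3859  0.014 ]]
tin [[ 0.62405354 -0.40024905  0.02      ]]
disc [[ 0.30029397 -0.3999265   0.018     ]]
```

```bash
cat >> h.py <<'E'
def plan(x,y,z,yawdeg):
    o=robot.get_obs(); T=tool(o); d=T[:3,:3].T@(np.array([x,y,z])-T[:3,3])
    yaw=np.degrees(o["eef_rot"][2]); t=-(((yawdeg-yaw)+180)%360-180)
    print("t=%.2f pos %s yaw %.2f F %s gap %.4f"%(o["clock"],o["eef_pos"].round(4),yaw,o["wrist_force"].round(2),o["finger_gap"]))
    print("shift frac",(d/0.3).round(4),"mm",(d*1000).round(1)," turn frac %.4f deg %.2f rows>=%.1f"%(t/180,t,abs(t)/10.7), "shift rows>=%.1f"%(np.linalg.norm(d)/.0625))
E
python3 -c "
from h import *
plan(0.6452,-0.3068,0.15,-96.6)"
```

```text
t=0.10 pos [ 0.2738 -0.5613  0.2216] yaw -154.01 F [-0.08  0.56 -0.24] gap 0.0869
shift frac [-1.4846  0.2193  0.2388] mm [-445.4   65.8   71.7]  turn frac -0.3189 deg -57.41 rows>=5.4 shift rows>=7.3
```

Call:
{"api": "arm_command", "payload": {
  "steps": "-0.18 0.027 0 0;-0.18 0.027 0.02 0;-0.18 0.027 0.03 0;-0.18 0.027 0.03 0;-0.18 0.027 0.03 0;-0.18 0.027 0.03 0;-0.18 0.027 0.03 0;-0.18 0.027 0.03 0",
  "hand": -1
}}

```text
clock: 1.1
eef_pos: [0.6349, -0.3128, 0.1616]
eef_rot: [3.141, -0.001, -2.688]
wrist_force: [0.0, -0.4, 0.5]
finger_gap: 0.0867
```

Call:
{"api": "arm_command", "payload": {
  "steps": "0 0 0 -0.053;0 0 0 -0.053;0 0 0 -0.053;0 0 0 -0.053;0 0 0 -0.053;0 0 0 -0.054;0 0 0 0",
  "hand": 0.3
}}

```text
clock: 1.98
eef_pos: [0.6336, -0.314, 0.1619]
eef_rot: [3.14, 0.0, -1.688]
wrist_force: [-0.3, -0.4, -0.1]
finger_gap: 0.0322
```

```bash
python3 -c "
from h import *
plan(0.6452,-0.3068,0.15,-96.6)
T=tool(); np.save('pics/T1.npy',T); im=robot.camera('wrist'); np.save('pics/w1.npy',im); cv2.imwrite('pics/w1.png',im[:,:,::-1])"
```

```text
t=1.98 pos [ 0.6336 -0.314   0.1619] yaw -96.70 F [-0.28 -0.4  -0.13] gap 0.0322
shift frac [-0.0282 -0.0357  0.0395] mm [ -8.5 -10.7  11.9]  turn frac -0.0006 deg -0.10 rows>=0.0 shift rows>=0.3
```

View pics/w1.png

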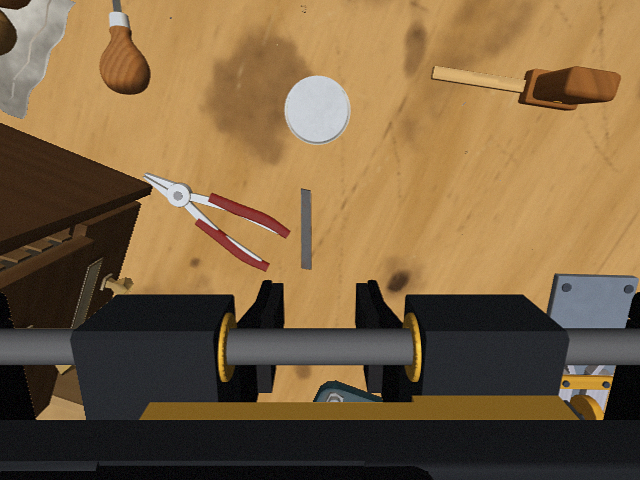

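The wrist view shows the strip at u≈306, v 190–268. A plier handle ends beside its middle at (288,235), so I'll grasp nearer the tin end of the strip, around v≈205.

```bash
cat >> h.py <<'E'
def blob(n,im,box,z,cond,wp=None):
    x0,y0,x1,y1=box; hsv=cv2.cvtColor(im,cv2.COLOR_RGB2HSV)[y0:y1,x0:x1].astype(int)
    m=cond(hsv[...,0],hsv[...,1],hsv[...,2]).astype(np.uint8)
    nn,lab,st,_=cv2.connectedComponentsWithStats(m); k=1+np.argmax(st[1:,4]); ys,xs=np.nonzero(lab==k)
    Q=ray(n,np.c_[xs+x0,ys+y0],z,wp=wp)[:,:2]; r=cv2.minAreaRect((Q*1000).astype(np.float32))
    w,v=np.linalg.eigh(np.cov(Q.T)); ang=np.degrees(np.arctan2(v[1,1],v[0,1]))%180
    print("n",len(xs),"mean",Q.mean(0).round(4),"rect",np.round(r[0],1),np.round(r[1],1),"ang %.2f"%ang); return Q,ang
E
python3 - <<'E'
from h import *
im=np.load('pics/w1.npy');T=np.load('pics/T1.npy')
blob("wrist",im,(293,180,325,278),.005,lambda h,s,v:(s<70)&(v<140),T)
# tin top centre and jig corners, stick
print(ray("wrist",[(317,108)],.02,wp=T)); print(ray("wrist",[(553,276),(637,275)],.008,wp=T).round(4)); print("tip",ray("wrist",[(432,67),(432,78)],.006,wp=T).round(4))
E
```

```text
n 763 mean [ 0.6456 -0.3094] rect [ 645.8 -308.4] [68.   7.6] ang 83.38
[[ 0.62498638 -0.402327    0.02      ]]
[[ 0.4407 -0.2441  0.008 ]
 [ 0.3695 -0.2367  0.008 ]]
tip [[ 0.5368 -0.4217  0.006 ]
 [ 0.5371 -0.4141  0.006 ]]
```

```bash
python3 -c "
from h import *
plan(0.6434,-0.3279,0.003,-96.6)"
```

```text
t=2.02 pos [ 0.6336 -0.314   0.162 ] yaw -96.75 F [-0.03  0.59 -0.06] gap 0.0313
shift frac [ 0.0425 -0.0384  0.5298] mm [ 12.7 -11.5 158.9]  turn frac -0.0009 deg -0.15 rows>=0.0 shift rows>=2.6
```

Call:
{"api": "arm_command", "payload": {
  "steps": "0.0425 -0.0384 0 0;0 0 0.15 0;0 0 0.15 0;0 0 0.13 0;0 0 0.05 0;0 0 0 0;0 0 0 0"
}}

```text
clock: 2.9
eef_pos: [0.6453, -0.3286, 0.0208]
eef_rot: [-3.138, -0.001, -1.686]
wrist_force: [-0.5, 0.5, 0.8]
finger_gap: 0.0306
```

```bash
python3 -c "
from h import *
plan(0.6434,-0.3279,0.003,-96.6)
T=tool(); np.save('pics/T2.npy',T); im=robot.camera('wrist'); np.save('pics/w2.npy',im); cv2.imwrite('pics/w2.png',im[:,:,::-1])"
```

```text
t=2.90 pos [ 0.6453 -0.3286  0.0208] yaw -96.58 F [-0.5   0.54  0.83] gap 0.0306
shift frac [-0.0017  0.0068  0.0592] mm [-0.5  2.1 17.7]  turn frac 0.0001 deg 0.02 rows>=0.0 shift rows>=0.3
```

View pics/w2.png

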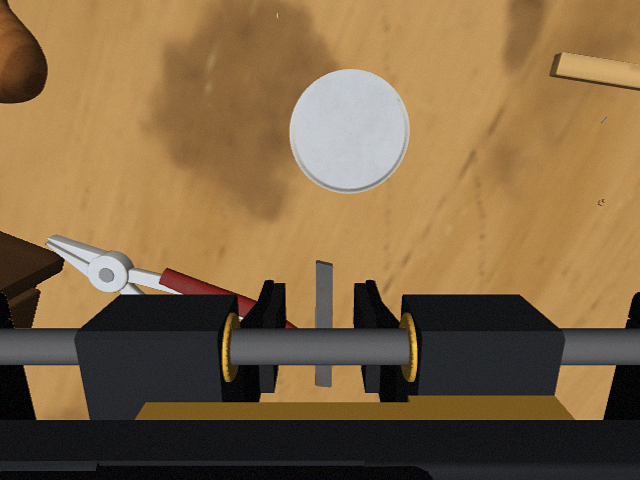

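```bash
python3 -c "
from h import *
T=np.load('pics/T2.npy')
for x in (.0095,-.0095):
  for y in (-.03,-.015,.015,.03):
    X=T[:3,:3]@np.array([x,y,0])+T[:3,3]; g=X.copy(); g[2]=.003; print(x,y,proj('wrist',X,T).round(0),proj('wrist',g,T).round(0))
im=np.load('pics/w2.npy')
blob('wrist',im,(308,255,340,330),.005,lambda h,s,v:(s<70)&(v<140),T)
"
```

```text
0.0095 -0.03 [[251. 285.]] [[258. 270.]]
0.0095 -0.015 [[285. 285.]] [[289. 270.]]
0.0095 0.015 [[353. 285.]] [[350. 271.]]
0.0095 0.03 [[387. 285.]] [[382. 271.]]
-0.0095 -0.03 [[253. 324.]] [[259. 306.]]
-0.0095 -0.015 [[286. 324.]] [[289. 306.]]
-0.0095 0.015 [[352. 324.]] [[350. 307.]]
-0.0095 0.03 [[385. 324.]] [[380. 307.]]
n 1104 mean [ 0.6437 -0.3253] rect [ 643.7 -325.5] [36.  15.5] ang 83.86
```

Call:
{"api": "arm_command", "payload": {
  "steps": "0.014 0.0065 0 0;0 0 0 0;0 0 0.03 0;0 0 0.027 0;0 0 0 0;0 0 0 0",
  "hand": 0.5
}}

```text
clock: 3.7
eef_pos: [0.6412, -0.3319, 0.0007]
eef_rot: [3.141, 0.0, -1.686]
wrist_force: [0.3, -0.4, -0.2]
finger_gap: 0.0219
```

Call:
{"api": "arm_command", "payload": {
  "steps": "0 -0.005 -0.005 0;0 0 0 0"
}}

```text
clock: 3.95
eef_pos: [0.6432, -0.3322, 0.003]
eef_rot: [-3.141, -0.0, -1.686]
wrist_force: [0.1, -1.2, -0.4]
finger_gap: 0.0215
```

Call:
{"api": "arm_command", "payload": {
  "steps": "0 0 0 0;0 0 0 0;0 0 0 0;0 0 0 0;0 0 0 0",
  "hand": 1,
  "newtons": 20
}}

```text
clock: 4.58
eef_pos: [0.6429, -0.3322, 0.003]
eef_rot: [3.142, 0.0, -1.686]
wrist_force: [0.2, -0.0, -0.2]
finger_gap: 0.0079
```

Call:
{"api": "arm_command", "payload": {
  "steps": "0 0 -0.05 0;0 0 -0.15 0;0 0 -0.1 0;0 0 0 0"
}}

```text
clock: 5.08
eef_pos: [0.6452, -0.3331, 0.0981]
eef_rot: [-3.133, -0.002, -1.685]
wrist_force: [0.4, -0.2, -0.8]
finger_gap: 0.0078
```

```bash
python3 -c "
from h import *
T=tool(); np.save('pics/T3.npy',T); im=robot.camera('wrist'); np.save('pics/w3.npy',im); cv2.imwrite('pics/w3.png',im[:,:,::-1])
print(robot.get_obs()['finger_gap'],T[:3,3], robot.get_obs()['clock'])"
```

```text
0.0076159395424912684 [ 0.64523067 -0.33307752  0.09807877] 5.125
```

View pics/w3.png

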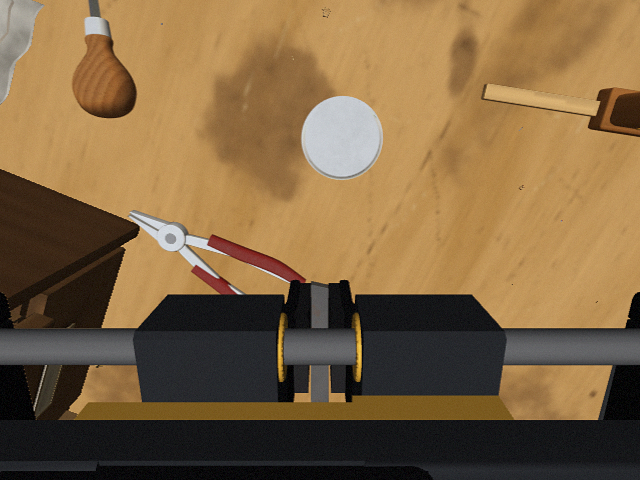

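```bash
python3 -c "
from h import *
plan(0.43,-0.03,0.22,-98.1)"
```

```text
t=5.12 pos [ 0.6438 -0.3324  0.0955] yaw -96.58 F [-0.34  0.44 -0.73] gap 0.0076
shift frac [-0.9195  0.8219 -0.419 ] mm [-275.8  246.6 -125.7]  turn frac 0.0084 deg 1.52 rows>=0.1 shift rows>=6.3
```

Call:
{"api": "arm_command", "payload": {
  "steps": "-0.13 0.117 -0.06 0.0084;-0.13 0.117 -0.06 0;-0.13 0.117 -0.06 0;-0.13 0.117 -0.06 0;-0.13 0.117 -0.06 0;-0.13 0.117 -0.06 0;-0.13 0.117 -0.06 0;0 0 0 0"
}}

```text
clock: 6.12
eef_pos: [0.4356, -0.0262, 0.22]
eef_rot: [-3.14, 0.001, -1.707]
wrist_force: [0.9, 0.0, -0.7]
finger_gap: 0.0075
```

Call:
{"api": "arm_command", "payload": {
  "steps": "0 0 0 0;0 0 0 0"
}}

```text
clock: 6.38
eef_pos: [0.437, -0.0289, 0.2179]
eef_rot: [3.139, -0.001, -1.714]
wrist_force: [0.6, -0.9, -0.4]
finger_gap: 0.0076
```

```bash
python3 -c "
from h import *
plan(0.43,-0.03,0.22,-98.1)
T=tool(); np.save('pics/T4.npy',T); im=robot.camera('wrist'); np.save('pics/w4.npy',im); cv2.imwrite('pics/w4.png',im[:,:,::-1])"
```

```text
t=6.38 pos [ 0.437  -0.0289  0.2179] yaw -98.19 F [ 0.56 -0.9  -0.43] gap 0.0076
shift frac [ 0.007   0.0224 -0.0068] mm [ 2.1  6.7 -2. ]  turn frac -0.0005 deg -0.09 rows>=0.0 shift rows>=0.1
```

View pics/w4.png

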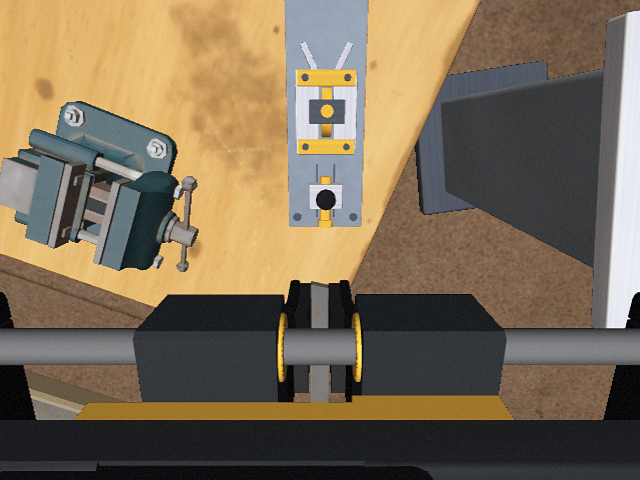

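The jig is seen from above. Its stop-end corners are near (289,225) and (361,226), the stop knob is at (326,199), the bridges at v≈77 and 147, and the funnel at v 42–68. Next I'll crop and measure.

```bash
python3 - <<'E'
from h import *
im=np.load('pics/w4.npy');T=np.load('pics/T4.npy')
a=im[0:240,270:385]; cv2.imwrite('pics/c4.png',cv2.resize(a[:,:,::-1],None,fx=2.5*2,fy=2.5,interpolation=cv2.INTER_CUBIC))
hsv=cv2.cvtColor(im,cv2.COLOR_RGB2HSV).astype(int)
m=((hsv[...,0]>95)&(hsv[...,0]<135)&(hsv[...,1]<90)&(hsv[...,1]>20))
L=[];R=[]
for v in range(5,222,4):
    xs=np.nonzero(m[v,275:372])[0]+275
    L.append((xs.min()-.5,v));R.append((xs.max()+.5,v))
L=ray("wrist",L,.008,wp=T)[:,:2];R=ray("wrist",R,.008,wp=T)[:,:2]
for P in (L,R):
    f=cv2.fitLine(P.astype(np.float32),cv2.DIST_HUBER,0,.001,.001).ravel(); f=f*np.sign(f[1]); print(f.round(4),np.degrees(np.arctan2(f[1],f[0])), "x at y=-.2: ",f[2]+(-.2-f[3])*f[0]/f[1]," y=-.05:",f[2]+(-.05-f[3])*f[0]/f[1])
print("corners",ray("wrist",[(289,225.5),(361,226.5)],.008,wp=T).round(4))
E
```

```text
[ 0.1412  0.99    0.453  -0.1188] 81.88026 x at y=-.2:  0.44140992  y=-.05: 0.4628108
[ 0.1426  0.9898  0.3885 -0.0879] 81.80176 x at y=-.2:  0.37235725  y=-.05: 0.39396787
corners [[ 0.4682 -0.0166  0.008 ]
 [ 0.3992 -0.0058  0.008 ]]
```

View pics/c4.png

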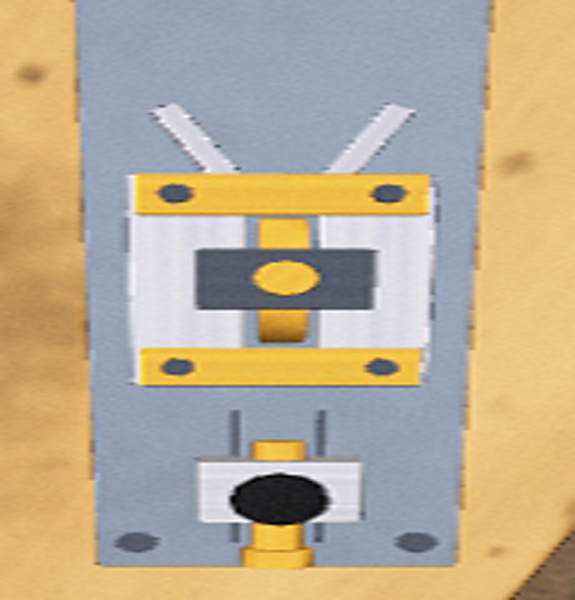

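```bash
python3 -c "
from h import *
plan(0.4025,-0.2299,0.06,-98.15)"
```

```text
t=6.42 pos [ 0.437 -0.029  0.218] yaw -98.20 F [ 0.02 -0.86  0.06] gap 0.0078
shift frac [0.6789 0.0173 0.5273] mm [203.7   5.2 158.2]  turn frac -0.0003 deg -0.05 rows>=0.0 shift rows>=4.1
```

Call:
{"api": "arm_command", "payload": {
  "steps": "0.17 0.0043 0 0;0.17 0.0043 0 0;0.17 0.0043 0.05 0;0.1689 0.0043 0.1 0;0 0 0.15 0;0 0 0.15 0;0 0 0.0773 0;0 0 0 0"
}}

```text
clock: 7.42
eef_pos: [0.4014, -0.2296, 0.0585]
eef_rot: [3.135, 0.0, -1.714]
wrist_force: [0.5, -0.1, -0.5]
finger_gap: 0.0079
```

Call:
{"api": "arm_command", "payload": {
  "steps": "0 0 0 0"
}}

```text
clock: 7.55
eef_pos: [0.4039, -0.2297, 0.0613]
eef_rot: [-3.141, -0.0, -1.713]
wrist_force: [0.1, -0.3, 0.3]
finger_gap: 0.0079
```

```bash
python3 -c "
from h import *
plan(0.4025,-0.2299,0.0118,-98.15)"
```

```text
t=7.55 pos [ 0.4039 -0.2297  0.0613] yaw -98.12 F [ 0.14 -0.26  0.33] gap 0.0079
shift frac [0.0012 0.0047 0.1649] mm [ 0.4  1.4 49.5]  turn frac 0.0002 deg 0.03 rows>=0.0 shift rows>=0.8
```

Call:
{"api": "arm_command", "payload": {
  "steps": "0 0.0047 0.08 0;0 0 0.06 0;0 0 0.02 0;0 0 0 0;0 0 0 0;0 0 0 0"
}}

```text
clock: 8.3
eef_pos: [0.4024, -0.2289, 0.0135]
eef_rot: [-3.14, -0.0, -1.712]
wrist_force: [-0.0, 0.6, -0.3]
finger_gap: 0.0076
```

Call:
{"api": "arm_command", "payload": {
  "steps": "0 0 0.004 0;0 0 0.003 0;0 0 0 0;0 0 0 0"
}}

```text
clock: 8.8
eef_pos: [0.4019, -0.2289, 0.0108]
eef_rot: [-3.141, -0.0, -1.712]
wrist_force: [-0.5, -0.3, 2.4]
finger_gap: 0.0074
```

Call:
{"api": "arm_command", "payload": {
  "steps": "0 0 0 0;0 0 0 0;0 0 -0.03 0;0 0 -0.1 0;0 0 -0.2 0;0 0 -0.2 0;0.1 0 -0.1 0;0 0 0 0",
  "hand": 0.6
}}

```text
clock: 9.8
eef_pos: [0.3989, -0.2599, 0.203]
eef_rot: [-3.134, -0.001, -1.714]
wrist_force: [-0.4, 0.5, -1.1]
finger_gap: 0.0176
```

```bash
python3 - <<'E'
from h import *
plan(0.4476,-0.394,0.15,165)
im=robot.camera('top'); np.save('pics/t5.npy',im)
a=im[225:310,170:340]; cv2.imwrite('pics/t5c.png',cv2.resize(a[:,:,::-1],None,fx=4.5,fy=4.5,interpolation=cv2.INTER_CUBIC))
cv2.imwrite('pics/t5.png',im[:,:,::-1])
E
```

```text
t=9.80 pos [ 0.3989 -0.2599  0.203 ] yaw -98.19 F [-0.39  0.49 -1.1 ] gap 0.0176
shift frac [ 0.419  -0.2231  0.1787] mm [125.7 -66.9  53.6]  turn frac 0.5379 deg 96.81 rows>=9.0 shift rows>=2.4
```

View pics/t5c.png

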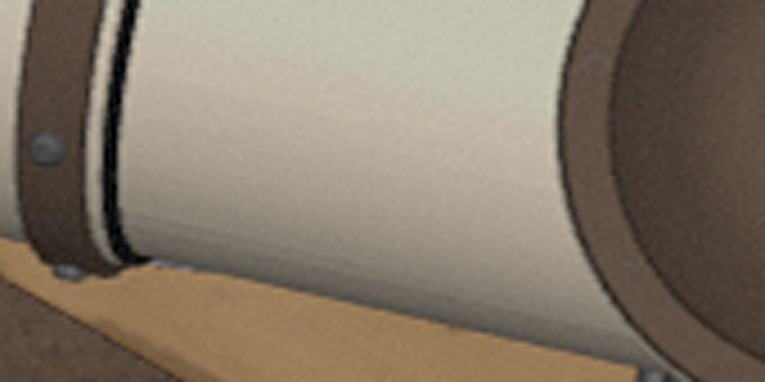

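View pics/t5.png

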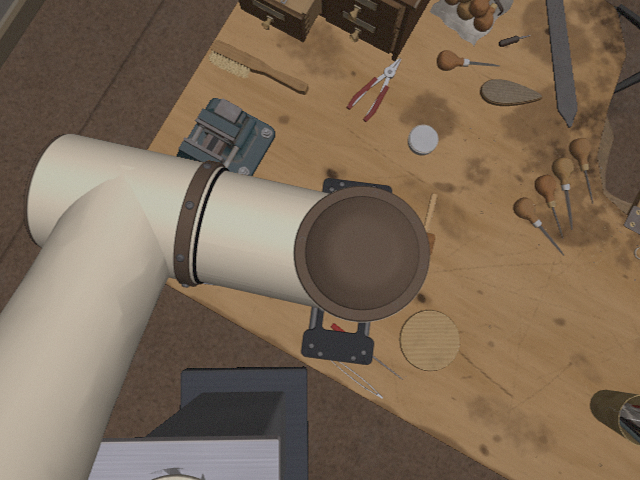

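Call:
{"api": "arm_command", "payload": {
  "steps": "0.14 -0.0744 0 0;0.14 -0.0744 0 0;0.139 -0.0744 0 0;0 0 0 0.054;0 0 0 0.054;0 0 0 0.054;0 0 0 0.054;0 0 0 0.054",
  "hand": 0.0
}}

```text
clock: 10.85
eef_pos: [0.4454, -0.3911, 0.1975]
eef_rot: [3.137, -0.002, -2.566]
wrist_force: [0.2, -0.3, -0.2]
finger_gap: 0.0432
```

Call:
{"api": "arm_command", "payload": {
  "steps": "0 0 0 0.054;0 0 0 0.054;0 0 0 0.054;0 0 0 0.054;0 0 0 0.052;0 0 0 0;0 0 0 0"
}}

```text
clock: 11.72
eef_pos: [0.4459, -0.3918, 0.1987]
eef_rot: [3.141, -0.002, 2.884]
wrist_force: [0.2, 1.0, 0.1]
finger_gap: 0.0436
```

```bash
python3 - <<'E'
from h import *
plan(0.4476,-0.394,0.15,165)
T=tool(); np.save('pics/T6.npy',T); im=robot.camera('wrist'); np.save('pics/w6.npy',im); cv2.imwrite('pics/w6.png',im[:,:,::-1])
im=robot.camera('top'); np.save('pics/t6.npy',im)
a=im[225:310,170:340]; cv2.imwrite('pics/t6c.png',cv2.resize(a[:,:,::-1],None,fx=4.5,fy=4.5,interpolation=cv2.INTER_CUBIC))
E
```

```text
t=11.72 pos [ 0.4459 -0.3918  0.1987] yaw 165.22 F [0.2  1.05 0.14] gap 0.0436
shift frac [-0.0077 -0.0056  0.1621] mm [-2.3 -1.7 48.6]  turn frac 0.0012 deg 0.22 rows>=0.0 shift rows>=0.8
```

View pics/w6.png

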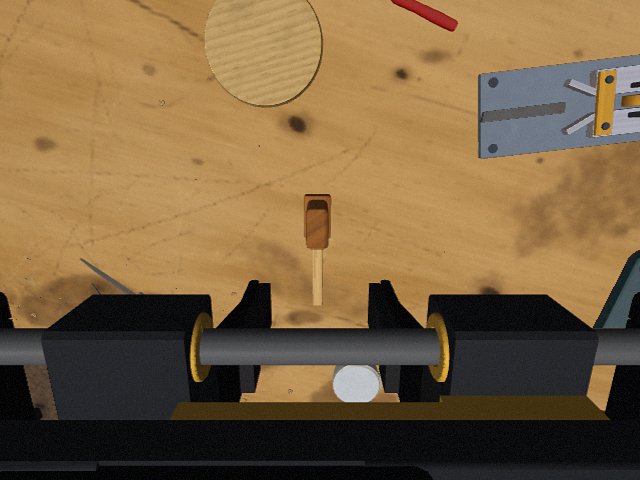

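View pics/t6c.png

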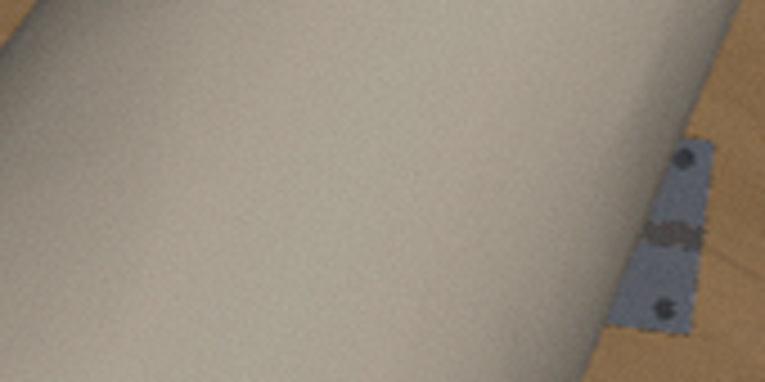

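The wrist view shows the strip lying on the plate in line with it, from (481,118) to (565,107). The stick's grip is at (317,222) with the blade end at (318,305).

```bash
python3 - <<'E'
from h import *
im=np.load('pics/w6.npy');T=np.load('pics/T6.npy')
o=np.array([.4161,-.1349]);ax=np.array([.1418,.9899]);ay=np.array([-ax[1],ax[0]])
Q,a=blob("wrist",im,(478,98,575,128),.013,lambda h,s,v:(v<128)&(s<60),T)
d=Q-o; print("strip jig x range",(d@ax).min(),(d@ax).max(),"y mean",(d@ay).mean())
c=ray("wrist",[(479,75),(479,158)],.008,wp=T)[:,:2]-o; print("plate end corners jig",c@ax,c@ay)
t=im[95:130,470:580]; cv2.imwrite('pics/c6.png',cv2.resize(t[:,:,::-1],None,fx=7,fy=7))
g=ray("wrist",[(307,209),(330,209),(328,249),(307,249)],.057,wp=T); print("grip top",g.round(4),g.mean(0).round(4))
b=ray("wrist",[(313.5,305.5),(322.5,305.5)],.006,wp=T);print("tip",b.round(4))
f=ray("wrist",[(305,195),(330,195)],.014,wp=T);print("foot",f.round(4))
t=im[185:310,290:350]; cv2.imwrite('pics/c6b.png',cv2.resize(t[:,:,::-1],None,fx=4.5,fy=4.5))
E
```

```text
n 1021 mean [ 0.4045 -0.2083] rect [ 401.6 -206. ] [72.3 23.5] ang 80.69
strip jig x range -0.10862301914029734 -0.03633606539791828 y mean 0.0011040063949104384
plate end corners jig [-0.10574817 -0.10591571] [ 0.03418102 -0.03381435]
grip top [[ 0.4306 -0.3982  0.057 ]
 [ 0.4352 -0.3808  0.057 ]
 [ 0.4666 -0.3905  0.057 ]
 [ 0.4623 -0.4068  0.057 ]] [ 0.4487 -0.3941  0.057 ]
tip [[ 0.5352 -0.4216  0.006 ]
 [ 0.5375 -0.413   0.006 ]]
foot [[ 0.4264 -0.4001  0.014 ]
 [ 0.432  -0.3788  0.014 ]]
```

View pics/c6b.png

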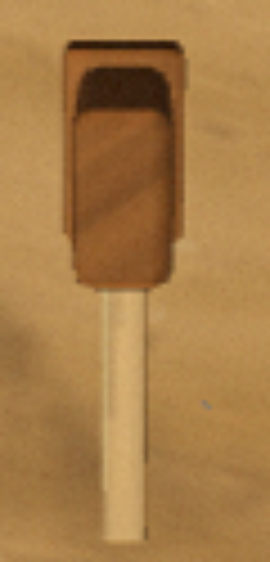

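View pics/c6.png

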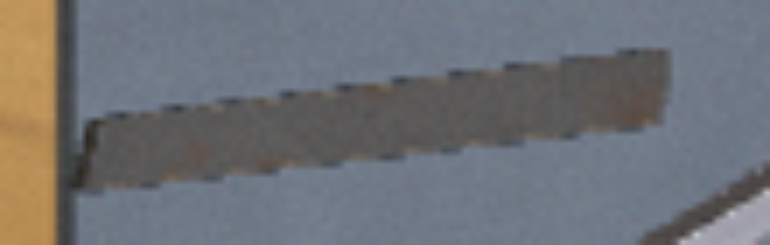

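```bash
python3 -c "
from h import *
plan(0.4486,-0.394,0.024,165)"
```

```text
t=11.82 pos [ 0.4461 -0.3921  0.1992] yaw 165.16 F [-0.59  0.06  0.31] gap 0.0436
shift frac [-0.0103 -0.0041  0.5839] mm [ -3.1  -1.2 175.2]  turn frac 0.0009 deg 0.16 rows>=0.0 shift rows>=2.8
```

Call:
{"api": "arm_command", "payload": {
  "steps": "-0.0103 -0.0041 0 0.001;0 0 0.16 0;0 0 0.16 0;0 0 0.16 0;0 0 0.06 0;0 0 0.03 0;0 0 0 0;0 0 0 0"
}}

```text
clock: 12.82
eef_pos: [0.4497, -0.3949, 0.0299]
eef_rot: [-3.141, 0.002, 2.878]
wrist_force: [-0.5, 0.9, 0.6]
finger_gap: 0.0437
```

```bash
python3 -c "
from h import *
plan(0.4486,-0.394,0.024,165)"
```

```text
t=12.82 pos [ 0.4497 -0.3949  0.0299] yaw 164.90 F [-0.48  0.95  0.62] gap 0.0437
shift frac [0.0043 0.002  0.0196] mm [1.3 0.6 5.9]  turn frac -0.0005 deg -0.10 rows>=0.0 shift rows>=0.1
```

Call:
{"api": "arm_command", "payload": {
  "steps": "0.0043 0.002 0.0196 0;0 0 0 0;0 0 0 0;0 0 0 0"
}}

```text
clock: 13.32
eef_pos: [0.4479, -0.3935, 0.0229]
eef_rot: [-3.141, 0.0, 2.878]
wrist_force: [0.1, -0.1, 0.8]
finger_gap: 0.0438
```

Call:
{"api": "arm_command", "payload": {
  "steps": "0 0 0 0;0 0 0 0;0 0 0 0;0 0 0 0;0 0 0 0;0 0 0 0",
  "hand": 1,
  "newtons": 40
}}

```text
clock: 14.08
eef_pos: [0.4478, -0.3935, 0.0227]
eef_rot: [-3.142, 0.0, 2.878]
wrist_force: [-0.2, -0.3, -0.5]
finger_gap: 0.0175
```

```bash
python3 -c "
from h import *
plan(0.4486,-0.394,0.12,165)"
```

```text
t=14.07 pos [ 0.4478 -0.3935  0.0227] yaw 164.89 F [-0.16 -0.32 -0.5 ] gap 0.0175
shift frac [-0.0032 -0.0009 -0.3242] mm [ -1.   -0.3 -97.3]  turn frac -0.0006 deg -0.11 rows>=0.0 shift rows>=1.6
```

Call:
{"api": "arm_command", "payload": {
  "steps": "0 0 -0.1 0;0 0 -0.15 0;0 0 -0.08 0;0 0 0 -0.054;0 0 0 -0.054;0 0 0 -0.054;0 0 0 -0.054;0 0 0 -0.054"
}}

```text
clock: 15.08
eef_pos: [0.4474, -0.3932, 0.1215]
eef_rot: [3.141, -0.0, -2.552]
wrist_force: [-0.6, 0.1, -0.7]
finger_gap: 0.0176
```

Call:
{"api": "arm_command", "payload": {
  "steps": "0 0 0 -0.054;0 0 0 -0.054;0 0 0 -0.054;0 0 0 -0.054;0 0 0 -0.052;0 0 0 0;0 0 0 0"
}}

```text
clock: 15.95
eef_pos: [0.4476, -0.3934, 0.1216]
eef_rot: [3.141, 0.0, -1.718]
wrist_force: [-0.5, 0.6, -0.8]
finger_gap: 0.0176
```

```bash
python3 -c "
from h import *
plan(0.3855,-0.3487,0.06,-98.15)
T=tool(); np.save('pics/T7.npy',T); im=robot.camera('wrist'); np.save('pics/w7.npy',im); cv2.imwrite('pics/w7.png',im[:,:,::-1])
im=robot.camera('scene'); cv2.imwrite('pics/s7.png',im[:,:,::-1])
"
```

```text
t=15.95 pos [ 0.4476 -0.3934  0.1216] yaw -98.41 F [-0.53  0.6  -0.83] gap 0.0176
shift frac [-0.117   0.2266  0.2055] mm [-35.1  68.   61.6]  turn frac -0.0014 deg -0.26 rows>=0.0 shift rows>=1.6
```

View pics/w7.png

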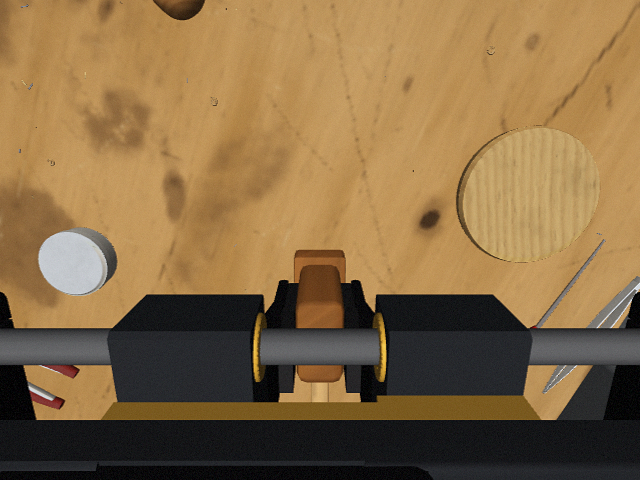

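View pics/s7.png

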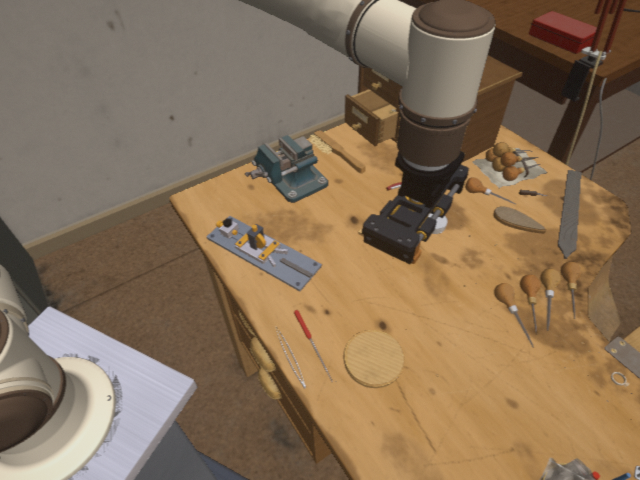

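Call:
{"api": "arm_command", "payload": {
  "steps": "-0.04 0.0766 0.05 -0.0014;-0.04 0.075 0.08 0;-0.037 0.075 0.1 0;0 0 0.03 0;0 0 0 0;0 0 0 0"
}}

```text
clock: 16.8
eef_pos: [0.387, -0.35, 0.0447]
eef_rot: [-3.139, -0.001, -1.711]
wrist_force: [0.7, -1.0, -0.8]
finger_gap: 0.0179
```

```bash
python3 -c "
from h import *
plan(0.3855,-0.3487,0.0315,-98.15)"
```

```text
t=16.80 pos [ 0.387  -0.35    0.0447] yaw -98.02 F [ 0.66 -1.03 -0.82] gap 0.0179
shift frac [-0.0038  0.0055  0.0439] mm [-1.1  1.7 13.2]  turn frac 0.0007 deg 0.13 rows>=0.0 shift rows>=0.2
```

Call:
{"api": "arm_command", "payload": {
  "steps": "-0.004 0.0055 0.03 0.0007;0 0 0.01 0;0 0 0 0;0 0 0 0;0 0 0 0"
}}

```text
clock: 17.42
eef_pos: [0.3841, -0.3478, 0.032]
eef_rot: [-3.141, -0.0, -1.713]
wrist_force: [0.0, 0.6, -1.3]
finger_gap: 0.018
```

```bash
python3 -c "
from h import *
plan(0.3855,-0.3487,0.0315,-98.15)
im=robot.camera('scene'); np.save('pics/s8.npy',im); a=im[200:300,200:360]; cv2.imwrite('pics/s8.png',cv2.resize(a[:,:,::-1],None,fx=5,fy=5,interpolation=cv2.INTER_CUBIC))"
```

```text
t=17.43 pos [ 0.3841 -0.3478  0.032 ] yaw -98.14 F [ 0.03  0.57 -1.34] gap 0.0180
shift frac [ 0.0022 -0.005   0.0015] mm [ 0.7 -1.5  0.5]  turn frac 0.0000 deg 0.01 rows>=0.0 shift rows>=0.0
```

View pics/s8.png

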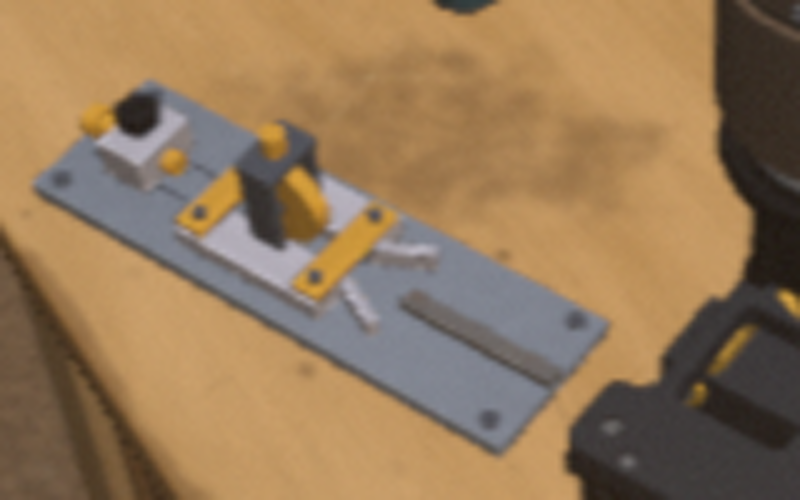

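```bash
python3 - <<'E'
from h import *
T=np.load('pics/T4.npy'); o=np.array([.4161,-.1349]);ax=np.array([.1418,.9899]);ay=np.array([-ax[1],ax[0]])
for n,uv,z in [("nose",(326,176.4),.0205),("nose mid",(326,176.4),.0155),("blockfront",(326,184.0),.026),("mouth fence far",(303,43),.017),("bridge1 front",(326,69.5),.020),("bridge2 back",(326,154),.020)]:
    d=ray("wrist",[uv],z,wp=T)[0,:2]-o; print(n,(d@ax).round(4),(d@ay).round(4))
i=robot.camera_info("wrist"); print((T@i["tool_from_camera"])[:3,3], ((T@i["tool_from_camera"])[:2,3]-o)@ax)
print([ (lambda p:((p-o)@ax,(p-o)@ay))(robot.get_obs()["eef_pos"][:2])])
E
```

```text
nose 0.0755 0.0006
nose mid 0.0762 0.0007
blockfront 0.0816 0.0006
mouth fence far -0.0348 -0.0191
bridge1 front -0.014 0.0002
bridge2 back 0.0557 0.0005
[ 0.4262046  -0.10544596  0.37975123] 0.03058938904438643
[(np.float64(-0.21529564534403528), np.float64(0.0015242274781065157))]
```

Call:
{"api": "arm_command", "payload": {
  "steps": "-0.02 -0.003 0 0;-0.01 0 0 0;-0.01 0 0 0;-0.01 0 0 0;-0.01 0 0 0;-0.01 0 0 0;0 0 0 0;0 0 0 0"
}}

```text
clock: 18.48
eef_pos: [0.3878, -0.3271, 0.0318]
eef_rot: [-3.142, -0.0, -1.713]
wrist_force: [0.4, 0.1, -1.0]
finger_gap: 0.0176
```

```bash
cat >> h.py <<'E'
O=np.array([.4161,-.1349]);AX=np.array([.1418,.9899]);AY=np.array([-AX[1],AX[0]])
def jig():
    o=robot.get_obs();p=o["eef_pos"][:2]-O;f=o["wrist_force"]
    print("t=%.2f TCP jig x %.4f y %.4f z %.4f | tip x %.4f | Fjig x %.2f y %.2f z %.2f gap %.4f yaw %.2f"%(o["clock"],p@AX,p@AY,o["eef_pos"][2],p@AX+.0909,f[:2]@AX,f[:2]@AY,f[2],o["finger_gap"],np.degrees(o["eef_rot"][2])))
E
python3 - <<'E'
from h import *
jig()
im=robot.camera('scene'); a=im[200:300,200:360]; cv2.imwrite('pics/s9.png',cv2.resize(a[:,:,::-1],None,fx=5,fy=5,interpolation=cv2.INTER_CUBIC))
E
```

```text
t=18.48 TCP jig x -0.1943 y 0.0007 z 0.0318 | tip x -0.1034 | Fjig x 0.16 y -0.36 z -0.96 gap 0.0176 yaw -98.14
```

View pics/s9.png

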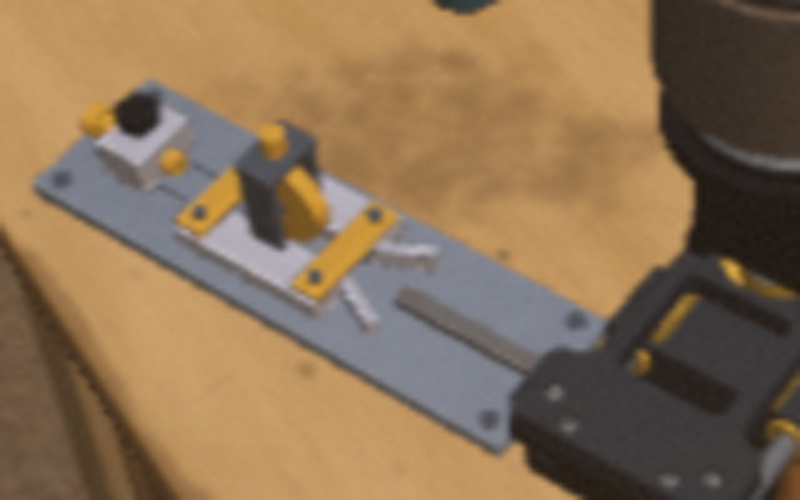

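Call:
{"api": "arm_command", "payload": {
  "steps": "-0.016 0 0.001 0;-0.016 0 0 0;-0.016 0 0 0;-0.016 0 0 0;-0.016 0 0 0;-0.016 0 0 0;-0.016 0 0 0;0 0 0 0"
}}

```text
clock: 19.52
eef_pos: [0.3926, -0.2935, 0.0315]
eef_rot: [3.142, 0.0, -1.712]
wrist_force: [0.3, 1.0, -0.9]
finger_gap: 0.0178
```

```bash
python3 - <<'E'
from h import *
jig()
im=robot.camera('scene'); a=im[200:300,200:360]; cv2.imwrite('pics/s10.png',cv2.resize(a[:,:,::-1],None,fx=5,fy=5,interpolation=cv2.INTER_CUBIC))
E
```

```text
t=19.52 TCP jig x -0.1603 y 0.0008 z 0.0315 | tip x -0.0694 | Fjig x 1.07 y -0.19 z -0.86 gap 0.0178 yaw -98.11
```

View pics/s10.png

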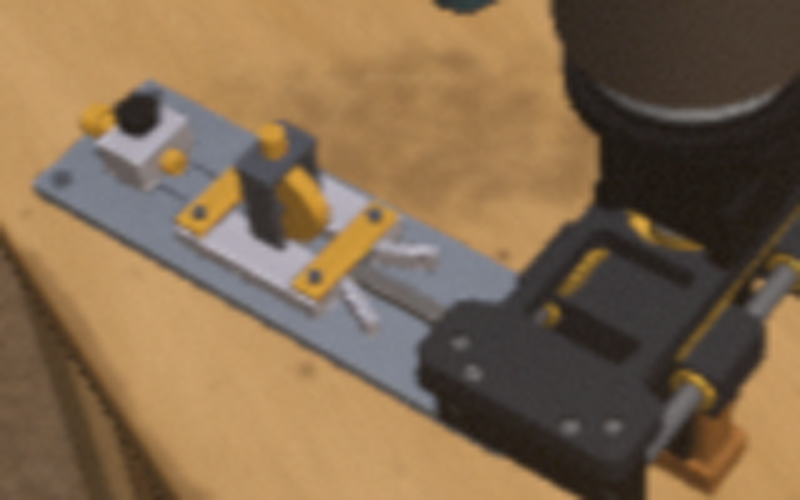

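Call:
{"api": "arm_command", "payload": {
  "steps": "-0.01 0 -0.002 0;-0.01 0 0 0;-0.01 0 0 0;-0.01 0 0 0"
}}

```text
clock: 20.08
eef_pos: [0.3943, -0.2817, 0.0321]
eef_rot: [-3.142, -0.0, -1.713]
wrist_force: [0.2, -0.8, -1.3]
finger_gap: 0.0174
```

Call:
{"api": "arm_command", "payload": {
  "steps": "-0.01 0 0 0;-0.01 0 0 0;-0.01 0 0 0;-0.01 0 0 0"
}}

```text
clock: 20.58
eef_pos: [0.3961, -0.2701, 0.0322]
eef_rot: [-3.141, -0.0, -1.713]
wrist_force: [0.4, -2.9, -0.2]
finger_gap: 0.0179
```

```bash
python3 - <<'E'
from h import *
jig()
E
```

```text
t=20.57 TCP jig x -0.1367 y 0.0007 z 0.0322 | tip x -0.0458 | Fjig x -2.85 y -0.80 z -0.15 gap 0.0179 yaw -98.15
```

Call:
{"api": "arm_command", "payload": {
  "steps": "-0.01 0 0 0;-0.01 0 0 0;-0.01 0 0 0;-0.01 0 0 0"
}}

```text
clock: 21.08
eef_pos: [0.3977, -0.258, 0.0321]
eef_rot: [-3.142, -0.0, -1.713]
wrist_force: [-0.9, -3.5, 0.9]
finger_gap: 0.0177
```

Call:
{"api": "arm_command", "payload": {
  "steps": "-0.01 0 0 0;-0.01 0 0 0;-0.01 0 0 0;-0.01 0 0 0"
}}

```text
clock: 21.58
eef_pos: [0.3994, -0.2461, 0.0321]
eef_rot: [3.142, -0.0, -1.713]
wrist_force: [-1.2, -3.4, 1.3]
finger_gap: 0.0178
```

```bash
python3 - <<'E'
from h import *
jig()
im=robot.camera('scene'); a=im[200:300,200:360]; cv2.imwrite('pics/s11.png',cv2.resize(a[:,:,::-1],None,fx=5,fy=5,interpolation=cv2.INTER_CUBIC))
E
```

```text
t=21.57 TCP jig x -0.1124 y 0.0008 z 0.0321 | tip x -0.0215 | Fjig x -3.55 y 0.75 z 1.26 gap 0.0178 yaw -98.14
```

View pics/s11.png

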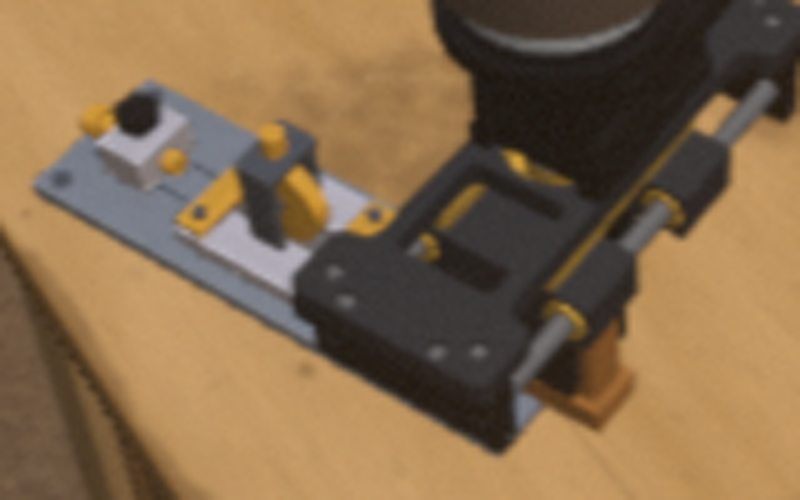

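Call:
{"api": "arm_command", "payload": {
  "steps": "-0.01 0 0 0;-0.01 0 0 0;-0.01 0 0 0;-0.01 0 0 0"
}}

```text
clock: 22.12
eef_pos: [0.401, -0.2342, 0.0321]
eef_rot: [3.142, 0.0, -1.713]
wrist_force: [-0.4, -3.0, 0.6]
finger_gap: 0.0178
```

Call:
{"api": "arm_command", "payload": {
  "steps": "-0.005 0 0 0;-0.005 0 0 0;-0.005 0 0 0;-0.005 0 0 0"
}}

```text
clock: 22.62
eef_pos: [0.4019, -0.2284, 0.0321]
eef_rot: [3.142, 0.0, -1.713]
wrist_force: [-1.5, -3.5, -0.0]
finger_gap: 0.0173
```

```bash
python3 - <<'E'
from h import *
jig()
im=robot.camera('scene'); a=im[200:300,200:360]; cv2.imwrite('pics/s12.png',cv2.resize(a[:,:,::-1],None,fx=5,fy=5,interpolation=cv2.INTER_CUBIC))
E
```

```text
t=22.62 TCP jig x -0.0946 y 0.0008 z 0.0321 | tip x -0.0037 | Fjig x -3.72 y 0.98 z -0.04 gap 0.0173 yaw -98.15
```

View pics/s12.png

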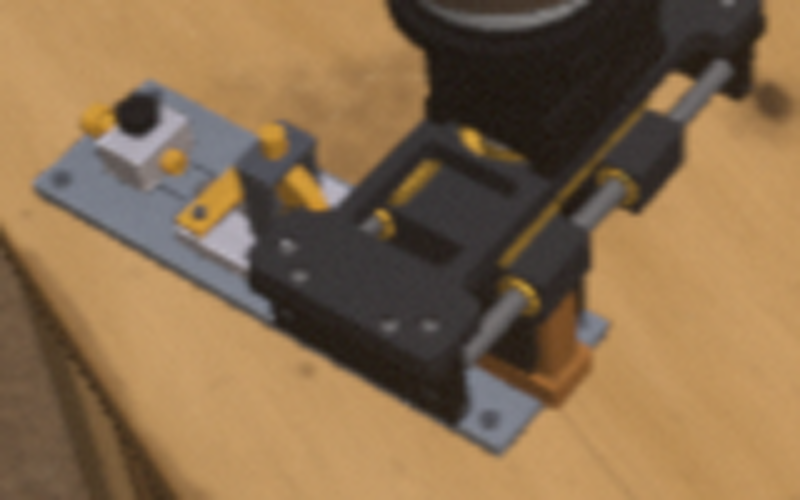

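Call:
{"api": "arm_command", "payload": {
  "steps": "-0.002 0 0 0;-0.002 0 0 0;-0.002 0 0 0;-0.002 0 0 0;-0.002 0 0 0;-0.002 0 0 0;-0.002 0 0 0"
}}

```text
clock: 23.55
eef_pos: [0.4025, -0.2243, 0.0321]
eef_rot: [3.142, 0.0, -1.713]
wrist_force: [-0.2, -3.5, 0.6]
finger_gap: 0.0175
```

Call:
{"api": "arm_command", "payload": {
  "steps": "-0.002 0 0 0;-0.002 0 0 0"
}}

```text
clock: 23.8
eef_pos: [0.4027, -0.2231, 0.0321]
eef_rot: [3.142, -0.0, -1.713]
wrist_force: [-0.4, -3.8, 0.3]
finger_gap: 0.0179
```

Call:
{"api": "arm_command", "payload": {
  "steps": "-0.002 0 0 0;-0.002 0 0 0"
}}

```text
clock: 24.05
eef_pos: [0.4028, -0.2219, 0.0321]
eef_rot: [3.142, 0.0, -1.713]
wrist_force: [-0.7, -3.4, -0.1]
finger_gap: 0.0178
```

```bash
python3 - <<'E'
from h import *
jig()
E
```

```text
t=24.05 TCP jig x -0.0880 y 0.0008 z 0.0321 | tip x 0.0029 | Fjig x -3.42 y 0.23 z -0.08 gap 0.0178 yaw -98.15
```

Contact is expected at a tip x of about 5.5 mm. From here I'll go in 0.3 mm rows.

Call:
{"api": "arm_command", "payload": {
  "steps": "-0.001 0 0 0;-0.001 0 0 0;-0.001 0 0 0"
}}

```text
clock: 24.42
eef_pos: [0.403, -0.221, 0.0321]
eef_rot: [3.142, 0.0, -1.713]
wrist_force: [-0.1, -4.3, 0.7]
finger_gap: 0.0174
```

Call:
{"api": "arm_command", "payload": {
  "steps": "-0.001 0 0 0;-0.001 0 0 0;-0.001 0 0 0"
}}

```text
clock: 24.8
eef_pos: [0.4031, -0.2201, 0.0321]
eef_rot: [-3.142, 0.0, -1.713]
wrist_force: [-0.4, -3.5, -0.0]
finger_gap: 0.0179
```

Call:
{"api": "arm_command", "payload": {
  "steps": "-0.001 0 0 0;-0.001 0 0 0"
}}

```text
clock: 25.05
eef_pos: [0.4032, -0.2196, 0.0321]
eef_rot: [3.142, 0.0, -1.713]
wrist_force: [-0.1, -4.2, 0.4]
finger_gap: 0.0179
```

Call:
{"api": "arm_command", "payload": {
  "steps": "-0.001 0 0 0;-0.001 0 0 0"
}}

```text
clock: 25.3
eef_pos: [0.4032, -0.219, 0.0321]
eef_rot: [3.142, 0.0, -1.713]
wrist_force: [-1.2, -3.8, 0.3]
finger_gap: 0.0177
```

Call:
{"api": "arm_command", "payload": {
  "steps": "-0.001 0 0 0;-0.001 0 0 0"
}}

```text
clock: 25.55
eef_pos: [0.4033, -0.2184, 0.0321]
eef_rot: [3.142, -0.0, -1.713]
wrist_force: [0.3, -3.9, 0.5]
finger_gap: 0.0176
```

Call:
{"api": "arm_command", "payload": {
  "steps": "-0.001 0 0 0"
}}

```text
clock: 25.68
eef_pos: [0.4034, -0.2181, 0.0321]
eef_rot: [3.142, -0.0, -1.713]
wrist_force: [-0.4, -4.4, 0.1]
finger_gap: 0.018
```

Call:
{"api": "arm_command", "payload": {
  "steps": "-0.001 0 0 0;-0.001 0 0 0"
}}

```text
clock: 25.92
eef_pos: [0.4035, -0.2179, 0.0322]
eef_rot: [-3.142, -0.001, -1.713]
wrist_force: [-0.8, -6.9, 0.5]
finger_gap: 0.0177
```

Call:
{"api": "arm_command", "payload": {
  "steps": "-0.001 0 0 0;-0.001 0 0 0"
}}

```text
clock: 26.18
eef_pos: [0.4036, -0.2176, 0.0323]
eef_rot: [3.142, -0.001, -1.712]
wrist_force: [-2.0, -9.7, 1.3]
finger_gap: 0.0178
```

Call:
{"api": "arm_command", "payload": {
  "steps": "-0.001 0 0 0;-0.001 0 0 0"
}}

```text
clock: 26.42
eef_pos: [0.4037, -0.2174, 0.0325]
eef_rot: [-3.141, -0.002, -1.712]
wrist_force: [-1.7, -11.1, 2.3]
finger_gap: 0.0178
```

```bash
python3 - <<'E'
from h import *
jig()
im=robot.camera('scene'); a=im[200:260,200:280]; cv2.imwrite('pics/s13.png',cv2.resize(a[:,:,::-1],None,fx=9,fy=9,interpolation=cv2.INTER_CUBIC))
E
```

```text
t=26.43 TCP jig x -0.0835 y 0.0006 z 0.0325 | tip x 0.0074 | Fjig x -11.24 y 0.15 z 2.34 gap 0.0178 yaw -98.10
```

View pics/s13.png

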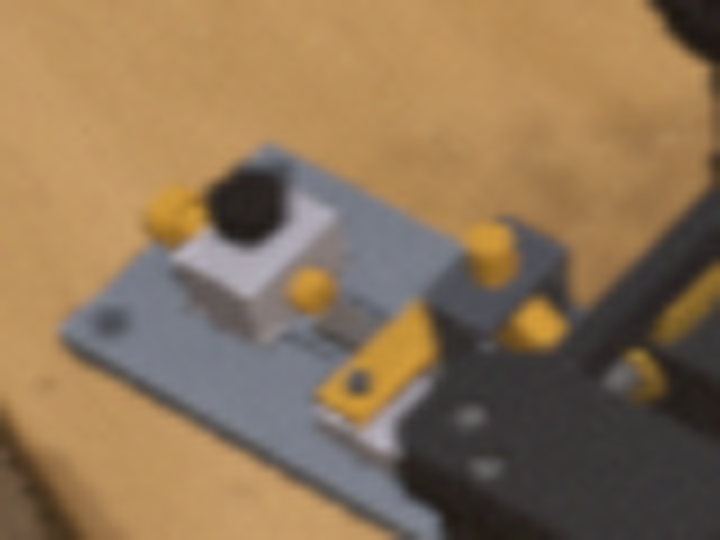

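Call:
{"api": "arm_command", "payload": {
  "steps": "-0.001 0 0 0;-0.001 0 0 0;0 0 0 0"
}}

```text
clock: 26.85
eef_pos: [0.4037, -0.2172, 0.0326]
eef_rot: [-3.142, -0.002, -1.712]
wrist_force: [-2.5, -13.4, 1.7]
finger_gap: 0.0177
```

Call:
{"api": "arm_command", "payload": {
  "steps": "0 0 0 0;0 0 0 0;0 0 0 0;0 0 0 0;0 0 0 0;0 0 0 0"
}}

```text
clock: 27.6
eef_pos: [0.4037, -0.2172, 0.0326]
eef_rot: [-3.141, -0.002, -1.712]
wrist_force: [-3.1, -13.2, 1.3]
finger_gap: 0.0179
```

Call:
{"api": "arm_command", "payload": {
  "steps": "0.005 0 0 0;0.01 0 0 0;0.02 0 0 0;0.03 0 0 0;0.03 0 0 0;0.03 0 0 0;0.03 0 0 0;0.03 0 0 0"
}}

```text
clock: 28.6
eef_pos: [0.3957, -0.2713, 0.0321]
eef_rot: [3.142, -0.0, -1.713]
wrist_force: [0.1, 0.1, -0.2]
finger_gap: 0.0176
```

Call:
{"api": "arm_command", "payload": {
  "steps": "0.05 0 0 0;0.05 0 0 0;0.05 0 0 0;0.05 0 0 0;0.05 0 0 0;0.05 0 0 0;0 0 0 0;0 0 0 0"
}}

```text
clock: 29.6
eef_pos: [0.3828, -0.3596, 0.0319]
eef_rot: [3.141, 0.0, -1.713]
wrist_force: [0.4, 0.2, -0.9]
finger_gap: 0.0177
```

```bash
python3 - <<'E'
from h import *
jig(); plan(0.45,-0.39,0.05,-98.15)
im=robot.camera('scene'); a=im[195:295,195:355]; cv2.imwrite('pics/s14.png',cv2.resize(a[:,:,::-1],None,fx=5,fy=5,interpolation=cv2.INTER_CUBIC))
E
```

```text
t=29.60 TCP jig x -0.2271 y 0.0011 z 0.0319 | tip x -0.1362 | Fjig x 0.30 y -0.34 z -0.88 gap 0.0177 yaw -98.16
t=29.60 pos [ 0.3828 -0.3596  0.0319] yaw -98.16 F [ 0.38  0.25 -0.88] gap 0.0177
shift frac [ 0.0686 -0.236  -0.0604] mm [ 20.6 -70.8 -18.1]  turn frac -0.0000 deg -0.01 rows>=0.0 shift rows>=1.2
```

View pics/s14.png

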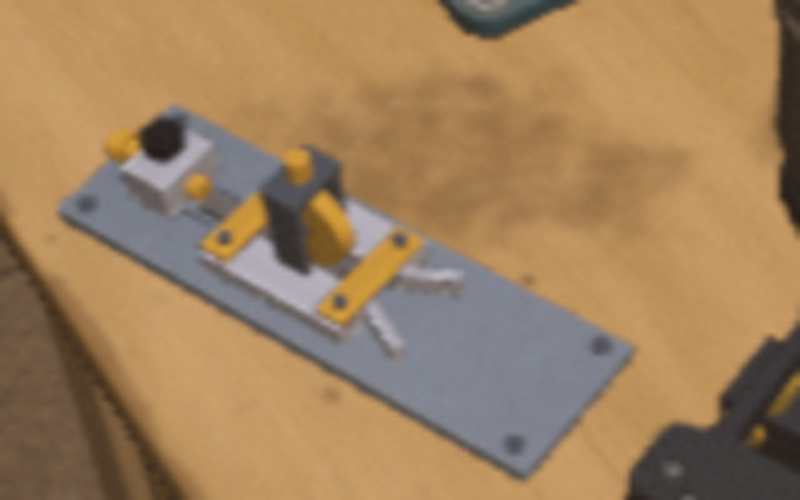

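The strip stayed home, with its nose at the screw at about (212,205) in the crop. Next I'll stand the stick on the bench.

Call:
{"api": "arm_command", "payload": {
  "steps": "0 0 -0.06 0;0.034 -0.118 0 0;0.0346 -0.118 0 0;0 0 0 0;0 0 0.06 0;0 0 0.014 0;0 0 0 0;0 0 0 0"
}}

```text
clock: 30.65
eef_pos: [0.4505, -0.3902, 0.0285]
eef_rot: [-3.141, -0.0, -1.713]
wrist_force: [-0.8, -0.4, -0.1]
finger_gap: 0.0176
```

```bash
python3 - <<'E'
from h import *
plan(0.45,-0.39,0.0227,-98.15)
E
```

```text
t=30.65 pos [ 0.4505 -0.3902  0.0285] yaw -98.13 F [-0.83 -0.45 -0.06] gap 0.0176
shift frac [-0.0005  0.0018  0.0195] mm [-0.1  0.5  5.8]  turn frac 0.0001 deg 0.02 rows>=0.0 shift rows>=0.1
```

Call:
{"api": "arm_command", "payload": {
  "steps": "0 0 0.008 0;0 0 0.007 0;0 0 0.004 0;0 0 0 0;0 0 0 0"
}}

```text
clock: 31.28
eef_pos: [0.4503, -0.3902, 0.0227]
eef_rot: [-3.142, -0.0, -1.713]
wrist_force: [-0.9, 2.0, 4.4]
finger_gap: 0.0177
```

Call:
{"api": "arm_command", "payload": {
  "steps": "0 0 -0.002 0;0 0 0 0;0 0 0 0;0 0 0 0;0 0 0 0;0 0 0 0;0 0 0 0",
  "hand": 0.2
}}

```text
clock: 32.15
eef_pos: [0.4503, -0.3902, 0.0228]
eef_rot: [-3.142, -0.0, -1.713]
wrist_force: [0.2, 0.4, 0.4]
finger_gap: 0.035
```

Call:
{"api": "arm_command", "payload": {
  "steps": "0 0 -0.05 0;0 0 -0.1 0;0 0 -0.15 0;0 0 -0.15 0;0 0 -0.15 0;0 0 0 0;0 0 0 0"
}}

```text
clock: 33.02
eef_pos: [0.4499, -0.3898, 0.2031]
eef_rot: [-3.141, 0.0, -1.713]
wrist_force: [-1.1, -0.1, -0.7]
finger_gap: 0.035
```

```bash
python3 - <<'E'
from h import *
jig()
T=tool(); im=robot.camera('wrist'); cv2.imwrite('pics/w15.png',im[:,:,::-1])
im=robot.camera('scene'); cv2.imwrite('pics/s15.png',im[:,:,::-1])
E
```

```text
t=33.02 TCP jig x -0.2475 y -0.0696 z 0.2031 | tip x -0.1566 | Fjig x -0.28 y 1.07 z -0.75 gap 0.0350 yaw -98.16
```

View pics/w15.png

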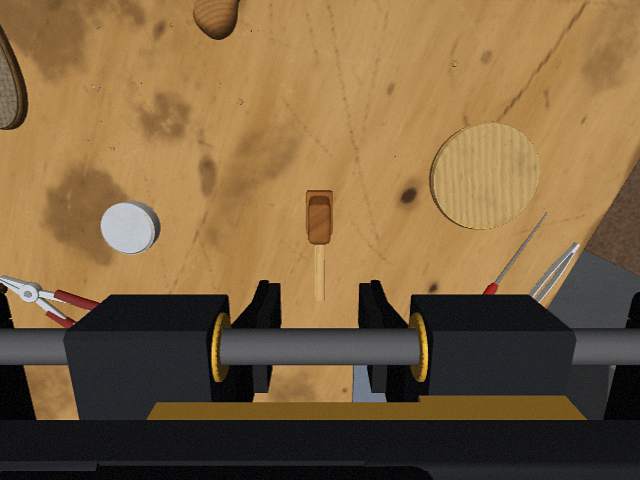

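View pics/s15.png

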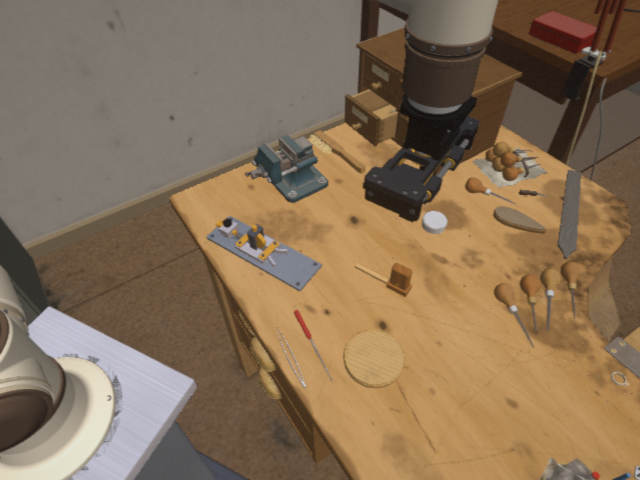

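```bash
python3 - <<'E'
from h import *
im=robot.camera('scene'); p=proj("scene",np.r_[O+.0755*AX,.0105]); print("screw nose px",p, "final t",robot.get_obs()["clock"])
a=im[205:265,205:285]; cv2.imwrite('pics/s16.png',cv2.resize(a[:,:,::-1],None,fx=9,fy=9,interpolation=cv2.INTER_CUBIC))
E
```

```text
screw nose px [[236.47057507 235.00358095]] final t 33.175
```

View pics/s16.png

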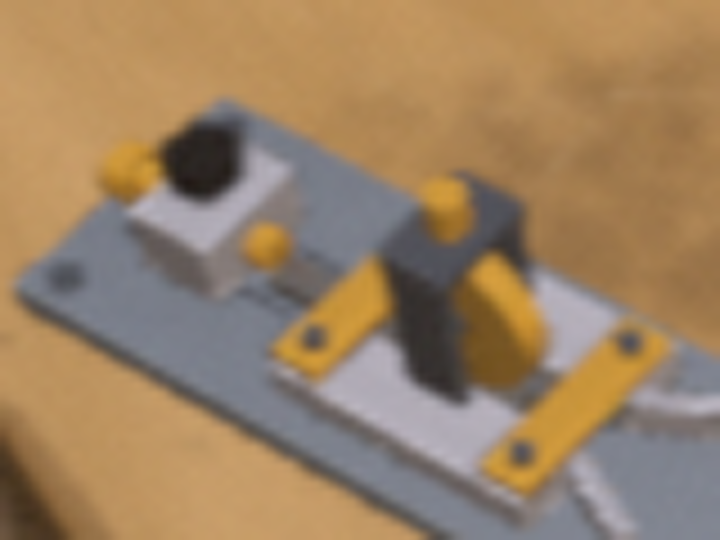

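The strip's nose is against the screw at about (280,265) in the crop, and the strip is in line. I'm handing the job in.

```bash
python3 -c "
from bench import robot
print(robot.sign_off())"
```

```text
the job is handed in; nothing more can be done
None
```

The job is done and handed in at about 33 s of the 72 s allowed; sign-off reports no verdict.

- **Loading:** I laid the offcut on the loading plate in line with the channel. It measured x ≈ -0.072 m and y ≈ 1 mm in the jig's frame after I let go.
- **Feeding and pressing:** I fed it under the wheel with the stick, against about 3.5–4 N of drag. Contact with the screw came with the blade tip at jig x ≈ 7 mm. I held it there for about 1 s at a wrist force of about 13.5 N. Less the drag, that is roughly 10 N on the screw. It is an estimate, because the force on the screw is not measured directly.
- **Standing the stick back:** I drew the stick out and stood it upright on the bench, with its tip over 50 mm from the jig.

**Last checks:**
- The final scene picture shows the offcut's nose still at the screw and in line with the channel. I judged this by eye.
- The stick is upright and clear of the jig.
- The tin, the disc and the end stop looked unmoved, but I did not re-measure them.
- The screw nose estimated from the image (x ≈ 75.5 mm) and the contact felt (about 77 mm) differ by about 1.5 mm, within the calibration error.

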